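Press the pocket pH meter home in its readout cradle and hold it

TASK

Read out the pocket pH meter: lay it upright on the bed of its cradle, outside the lip, and push its plain back flat against the metal fence so that it lines up with the contacts. Then slide it along the fence, orange-button end first, under the lip and against the sprung contacts until it stops fully home. Nothing latches it and the springs push it out again, so finish while holding it pressed fully home, back still against the fence, and leave the beaker and the two pots round the cradle where they stand.

Things in the scene. Friction and masses are not known exactly. Their poses are not given: they have to be found in the camera images.
- meter_mid (a point): Centre of the pocket pH meter, a loose light-grey block, 34 mm deep (its x) x 60 mm long (its y) x 34 mm tall, 70 to 130 g, upright on the table. +x points out of its plain back (17 mm from this centre), -x out of the face with the screen and the orange button, -y to the button end (30 mm off), which goes into the cradle first; z up. Graspable from above across its depth.
- meter_nose_edge (a point): On the meter: the back edge of its button end, half-way up (x = +17, y = -30 mm from the meter's centre). At the start the meter's screen faces the robot's near right, its button end points ahead or ahead-right, away from the robot. Three small brass pads on the button end are its contacts.
- meter_tail_edge (a point): On the meter: the back edge of its other end, half-way up (x = +17, y = +30 mm from the meter's centre).
- cradle: Grey readout cradle for the meter, fixed to the table, 150 x 66 mm, 47 mm high. Origin on the table plane; +x is the way in (level), +y the fence side, z up. Flat bed, top at z = 5 mm, from x = -86 to +64 and y = -34 to +32 mm; before the housing (x = 6 mm and beyond) it is open but for the fence.
- lip_edge (a point): Middle of the lip's lower edge (cradle x = 17, y = 0, z = 41 mm; 2 mm above the meter's top). From there the lip flares forward and up to x = 6 mm, z = 50 mm. Below it the mouth has side cheeks with inner faces at y = +17.5 and -19.5 mm, the latter flared outward from x = 6 mm. The housing behind is 47 mm high, x = 17 to 62 mm.
- cradle_home (a point): Middle of the dead stop (two shoulders beside the contacts) inside the mouth, at cradle x = 30, y = 0, z = 22 mm; axes as the cradle's. Fully home, the middle of the meter's button end is here: meter centre at cradle x = 0, y = 0, z = 22 mm, the meter's -y along the cradle's +x, the meter's +x along the cradle's +y.
- cradle_fence: Straight metal strip on the cradle's bed (fixed; its origin and axes are the cradle's): working face at y = +17 mm looking to -y, from x = -82 to +18 mm, 6 mm thick, top 13 mm above the table.
- cradle_contact (a joint): Travel (m) of the sprung contact carriage (black block 14 mm wide with brass pins, between the shoulders, 13 to 29 mm above the table), along the cradle's +x: 0 = out, its face at cradle x = 24.5 mm; about 0.0055 when the meter is fully home. About 3 N at 0, 7.5 N when home; no catch, it springs back.
- beaker: Glass beaker, 87 mm across, 124 mm tall, standing to the left of the cradle; bystander. Origin at the centre of its underside.
- tin: Small round tablet pot, orange-and-white side, pale lid, 38 mm across, 27 mm tall, to the right, beyond the meter; bystander. Origin at the centre of its underside.
- clear_pot: Clear pot with a frosted cap, 45 mm across, 67 mm tall, beside the cradle on its fence side; bystander. Origin at the centre of its underside.
Things that resemble listed ones, but are neither listed nor needed, are in the scene too. Leave any blue or brown look-alike of the part that bears meter_mid alone.

How it is judged:
By the outcome, as a careful person would: the job done as asked, in the order asked, and still so for the second after the job is handed in, while the arm keeps its last pose, push and grip.
It also fails if it takes over 58 s, if anything falls off the work surface, if the arm or the gripper's body presses on something with over 40 N, if the wrist force passes 120 N, or if a joint passes its speed limit or range.

ROBOT

A 6-joint arm with a two-finger parallel gripper is mounted at the origin on a cart in front of the work surface, level with it; the furniture and walls round the work are solid. World frame = base frame: x ahead of the robot, y to its left, z up, the work surface at z = 0. Lengths are in m, angles in degrees, forces in N, time in s.
With the tool pointing down it reaches from about 0.35 to 0.875 m from the base axis. Payload 4.2 kg.
Tool frame: the origin (TCP) lies on the centre line of the jaws, within the pads' length; the fingertips stand 19 mm ahead of it and the grasp point (between the pads) is the TCP; z points along the fingers, y is the line along which they close (so a half turn about z gives the same grasp; the last joint's range is limited). The gripper opens to 87 mm and grips with 3 to 60 N. Pads are 19 mm wide; open, the fingers measure 117 mm over their backs; the gripper's body (75 mm by 190 mm) begins 51 mm behind the grasp point.
Start: joints at [-49.125, 22.042, 0.453, 0, -68.411, -14.817], TCP at [0.275, -0.561, 0.242] pointing down, gripper open.
Joint ranges: [-179.83, 179.83], [-69.29, 118.12], [-61.27, 80.66], [-181.25, 117.63], [-171.15, -9.14], [-177.46, 177.46]. Speed limits (degrees/s): [159.86, 159.86, 180, 180, 180, 180].

INTERFACE

Orientations are given as a 3x3 rotation matrix whose columns are the frame's x, y, z axes.
In Python, from station import sense, capture, finish_job, search_frame, masks_of gives the robot as it stands.
- The arm moves only by the tool drive_tool, never from a script. Its argument "rows" is a list of rows, each a list of 7 numbers: the opening in per cent of the stroke, from 0 (shut) to 100 (fully open), then the shift along the world's x, y, z in mm, then the turn, a rotation vector about the world's x, y, z in rad. In form: [[fingers, dx, dy, dz, wx, wy, wz], ...]. A call has 1 to 5 rows; each row shifts and turns the commanded pose from where the row before left it; what a row does not reach is not made up. A row lasts 1/12 s, in which the tool goes at most 41.7 mm and 7.16 degrees, less where a joint would pass 70% of its speed; a pose out of reach is approached as far as the arm can. A call is refused whole if a number of a shift passes 41.7 or a number of a turn 0.125, either way. A call with a gripper value outside its range is refused whole. The fingers move at their own pace and stop on an object; the grip force is fixed at half the most. Time passes only in rows, so rows that do not move let the fingers close. It gives the time, the measured TCP pose, the force, the opening and the grip force at its end, in the units of the state.
- sense(): the state, without advancing time (a new reading comes with each control period).
- capture(name): name is "scene" or "side" or "wrist"; returns a dict with "frame" (400x640x3 uint8, red, green, blue), "z_map" (400x640 float32, m along the optical axis (not along the pixel's ray), 0 where there is no reading), "fx", "fy", "cx", "cy" (pixels), "R" (3x3) and "t" (3): a world point X has camera coordinates R X + t; the wrist camera has in their place "T_tool_cam" (4x4, takes a point from camera to tool coordinates, whose origin is the TCP and whose axes are the flange's). Camera axes: x right, y down, z forward; pixel columns grow to the right and rows downward; lengths in m; the calibration is good to about 2 mm. The wrist camera is an equidistant fisheye: a pixel r from the principal point sees the ray r / f radians off the axis. A picture is of the moment at which its call begins: read the wrist's pose just before it.
- finish_job(): hands the job in; it is judged then, once.
Trained networks look in a picture, given as the dict that the camera call returned (one of the last four; its "shot" number tells which), for a name from the list of things; names that differ only in an ending like _2 or _b are one class to them, and where a whole thing is asked for, a point or a joint stands for the part that bears it (a point fixed in the world has none). Each returns a list of dicts, best first, with "p" (0 to 1); they miss things now and then, are a little off and sometimes report something else, mostly with a low value. They report only what shows in the picture. A call takes as long as a camera call. They do not tell look-alikes from the thing itself.
- search_frame(label, picture): "xy" ([column, row] in pixels, amid what is visible of it).
- masks_of(label, picture): "region" (400x640 bool, what is visible of it) and "xy" ([column, row] in pixels, amid what is visible of it).
The state is a dict: "time_s": time; "joints": joint angles; "joint_velocities": joint speeds; "effort": joint torques, N m; "tcp_pos": TCP position; "ee_rot": TCP orientation; "wrist_force": force on the tool from outside, world axes, zero at the start; "moment": the same for the moment, N m; "gripper_width": opening from 0.0 (shut) to 1.0 (fully open); "gripper_force": force on a finger pad.
Only numpy, scipy, OpenCV 4.12 (cv2) and the standard library are available. Lean on these libraries where they do the work, as an engineer would, in place of code of your own. Each camera call takes 0.05 s, during which the arm holds its last target. There are 200 camera calls.

## Working session

There is one attempt and no reset: what is moved stays moved. The work goes in short steps, Python scripts to look and compute and a tool call to move; the robot and the scene stay as the last step left them, time stands still between calls to the robot, and variables do not carry over. Pictures are saved under pics/ and viewed, at most 10 in all, crops included, and the job is handed in when it is done.

Besides the shell and the picture viewer there is one more tool, called after "Request:" as name(argument=value, ...) on one line, values as JSON. drive_tool: Moves the arm, as the interface text tells. Its arguments: {"type":"object","properties":{"rows":{"type":"array"}},"required":["rows"]}

```bash
mkdir -p pics
cat > h.py <<'E'
import numpy as np,cv2
from station import sense,capture,finish_job,search_frame,masks_of
def world(d,mask=None):
    v,u=np.nonzero((d["z_map"]>0)&(mask if mask is not None else True)); z=d["z_map"][v,u]
    c=np.c_[(u-d["cx"])/d["fx"]*z,(v-d["cy"])/d["fy"]*z,z]
    return (c-np.array(d["t"]))@np.array(d["R"]),u,v
def save(d,n): cv2.imwrite("pics/"+n,cv2.cvtColor(d["frame"],cv2.COLOR_RGB2BGR))
E
python3 - <<'E'
from h import *
ims=[]
for c in ("scene","side"):
    d=capture(c); ims.append(d["frame"])
    print(c,d["fx"],np.round(-np.array(d["R"]).T@d["t"],3))
    for l in ("meter_mid","meter_nose_edge","meter_tail_edge","cradle","lip_edge","cradle_home","cradle_fence","beaker","tin","clear_pot"):
        for r in masks_of(l,d)[:4] if l in("meter_mid","cradle","cradle_fence","beaker","tin","clear_pot") else search_frame(l,d)[:3]:
            s=""
            if "region" in r:
                P,_,_=world(d,r["region"])
                if len(P): s=np.round(np.r_[np.median(P,0),P.min(0),P.max(0)],3)
            else:
                m=np.zeros((400,640),bool);u,v=np.int32(r["xy"]);m[v-1:v+2,u-1:u+2]=1;P,_,_=world(d,m)
                if len(P): s=np.round(np.median(P,0),3)
            print(l,round(r["p"],2),np.round(r["xy"]),s)
    save(d,c+"0.png")
E
```

```text
scene 385.3983433059692 [-0.095 -0.478  0.505]
meter_mid 0.92 [338. 250.] [ 0.418 -0.048  0.028  0.396 -0.071  0.002  0.452 -0.015  0.037]
meter_mid 0.66 [387. 255.] [ 0.477 -0.135  0.031  0.46  -0.148  0.001  0.518 -0.111  0.036]
meter_mid 0.66 [393. 289.] [ 0.401 -0.203  0.028  0.379 -0.225 -0.     0.469 -0.154  0.037]
meter_nose_edge 0.66 [336. 250.] [ 0.413 -0.051  0.03 ]
meter_nose_edge 0.6 [395. 290.] [ 0.396 -0.207  0.028]
meter_nose_edge 0.57 [389. 252.] [ 0.48  -0.137  0.034]
meter_tail_edge 0.93 [337. 248.] [ 0.416 -0.049  0.033]
meter_tail_edge 0.84 [388. 257.] [ 0.468 -0.143  0.031]
meter_tail_edge 0.64 [395. 289.] [ 0.396 -0.207  0.03 ]
cradle 0.74 [290. 216.] [ 0.481  0.152  0.006  0.387  0.122 -0.002  0.554  0.238  0.05 ]
lip_edge 0.84 [292. 210.] [0.494 0.174 0.005]
cradle_home 0.62 [292. 212.] [0.488 0.164 0.005]
cradle_home 0.44 [385. 253.] [ 0.468 -0.134  0.032]
cradle_fence 0.53 [276. 214.] [ 0.446  0.179  0.01   0.394  0.176 -0.002  0.5    0.206  0.015]
beaker 0.84 [262. 163.] [ 0.516  0.32   0.085  0.479  0.251 -0.001  0.803  0.614  0.125]
beaker 0.41 [293. 214.
[... 646 characters left out ...]
dge 0.91 [284. 249.] [ 0.424 -0.056  0.033]
meter_nose_edge 0.71 [286. 310.] [ 0.416 -0.212  0.034]
meter_nose_edge 0.56 [322. 276.] [ 0.485 -0.142  0.033]
meter_tail_edge 0.77 [284. 250.] [ 0.424 -0.058  0.033]
meter_tail_edge 0.62 [282. 312.] [ 0.409 -0.211  0.032]
lip_edge 0.81 [301. 201.] [0.482 0.165 0.006]
cradle_home 0.82 [303. 198.] [0.484 0.17  0.006]
cradle_fence 0.51 [289. 196.] [0.455 0.18  0.012 0.399 0.176 0.007 0.482 0.186 0.015]
beaker 0.88 [314. 144.] [0.538 0.308 0.088 0.496 0.249 0.004 0.579 0.389 0.126]
beaker 0.54 [303. 199.] [0.484 0.144 0.009 0.39  0.126 0.    0.545 0.214 0.05 ]
clear_pot 0.74 [300. 172.] [ 0.491  0.232  0.046  0.472  0.151 -0.     0.517  0.402  0.07 ]
```

Run:
```python
import cv2,numpy as np
a=cv2.imread("pics/scene0.png")[150:325,230:430];b=cv2.imread("pics/side0.png")[155:330,225:425]
cv2.imwrite("pics/both.png",np.hstack([cv2.resize(a,(400,350),interpolation=3),cv2.resize(b,(400,350),interpolation=3)]))
```

```text
(no output)
```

View pics/both.png

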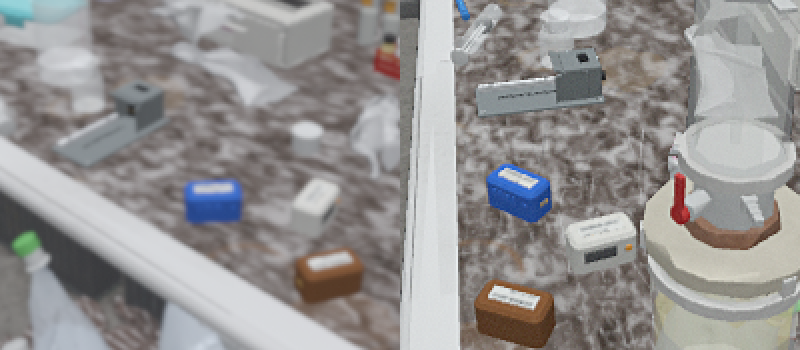

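Three look-alikes in the scene view: blue (338,250), light grey (387,255) and brown (393,289). The light-grey one has the orange button and points ahead, so it is the meter. The cradle opens toward the robot, with its fence on the left.

Run:
```python
from h import *
def rect(P):
    (c,s,a)=cv2.minAreaRect((P[:,:2]*1000).astype(np.float32)); return np.round(c,1),np.round(s,1),round(a,1)
for c in ("scene","side"):
    d=capture(c);P,u,v=world(d)
    hsv=cv2.cvtColor(d["frame"],cv2.COLOR_RGB2HSV)[v,u]
    k=(P[:,0]>.445)&(P[:,0]<.55)&(P[:,1]>-.17)&(P[:,1]<-.085)
    A=P[k&(P[:,2]>.012)];T=P[k&(P[:,2]>.0325)]
    print(c,"meter all",len(A),rect(A),"top",len(T),rect(T),T[:,2].mean())
    k=(P[:,0]>.37)&(P[:,0]<.57)&(P[:,1]>.10)&(P[:,1]<.222)
    for lo,hi in((.0035,.053),(.0035,.0075),(.0105,.016),(.044,.053)):
        A=P[k&(P[:,2]>lo)&(P[:,2]<hi)]; print(lo,len(A),rect(A))
    if c=="side":
        m=cv2.resize(d["frame"][235:305,290:370],(640,560),interpolation=3);cv2.imwrite("pics/m.png",m[:,:,::-1])
```

```text
scene meter all 436 (array([ 505.6, -129.7]), array([41. , 90.8]), 87.2) top 224 (array([ 505.7, -129.4]), array([40.6, 91. ]), 86.7) 0.036593726774137525
0.0035 1137 (array([462.7, 171.5]), array([150.3,  96. ]), 4.5)
0.0035 562 (array([462.4, 171. ]), array([149.5,  95.1]), 4.5)
0.0105 112 (array([464.7, 159.6]), array([120.9,  89.5]), 20.3)
0.044 200 (array([509.4, 161.4]), array([56. , 53.1]), 0.9)
side meter all 710 (array([ 505.1, -126.4]), array([85.6, 34.7]), 8.5) top 355 (array([ 506.3, -125.8]), array([84. , 33.4]), 7.0) 0.034383452593302236
0.0035 1286 (array([466.9, 172.5]), array([100.7, 157.5]), 87.4)
0.0035 547 (array([464.9, 172. ]), array([ 99.5, 153.5]), 87.4)
0.0105 137 (array([467.9, 167.7]), array([ 46. , 147.7]), 64.9)
0.044 252 (array([509.4, 162.9]), array([54.9, 58.1]), 2.7)
```

View pics/m.png

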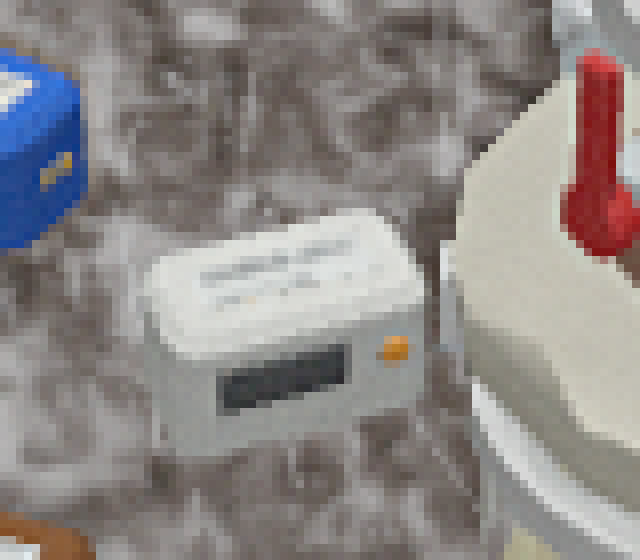

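The crop shows the light-grey meter with its dark screen and orange button at the far right end, so the choice is confirmed. A large vessel stands close to it, so I'll check for obstacles along the path.

Run:
```python
from h import *
s=sense();print(s["tcp_pos"],np.round(s["ee_rot"],3).tolist())
for c in ("scene","side"):
    d=capture(c);P,u,v=world(d)
    H={}
    for p in P[(P[:,2]>.06)&(P[:,2]<.5)&(P[:,0]>.15)&(P[:,0]<.8)&(np.abs(P[:,1])<.7)]:
        k=(round(p[0]*20),round(p[1]*20));H[k]=max(H.get(k,0),p[2])
    print(c)
    for x in range(3,17): print("%.2f"%(x/20)," ".join("%3d"%(H.get((x,y),0)*1000) for y in range(8,-15,-1)))
    save(d,c+"1.png")
d=capture("wrist");save(d,"w1.png");print(d["fx"],d["cx"],d["cy"],np.round(d["T_tool_cam"],3).tolist())
```

```text
[ 0.27455463 -0.5614341   0.24154535] [[-0.898, -0.439, 0.0], [-0.439, 0.898, 0.0], [-0.0, -0.0, -1.0]]
scene
0.15   0   0   0   0   0   0   0 197 384 499   0   0   0   0   0   0   0   0   0   0   0   0   0
0.20   0   0   0   0   0   0   0   0 395 499   0   0   0   0   0   0   0   0 336   0   0   0   0
0.25   0   0   0   0   0   0   0   0   0   0   0   0   0   0   0   0   0 337 336 224   0   0   0
0.30   0   0   0   0   0   0   0   0   0   0   0   0   0   0   0   0   0   0 335   0   0   0   0
0.35   0   0   0   0   0   0   0   0   0   0   0   0   0   0   0   0   0   0   0   0   0   0   0
0.40   0   0   0   0   0   0   0   0   0   0   0   0   0   0   0   0 499   0   0   0   0   0   0
0.45   0   0   0   0   0   0   0   0   0   0   0   0   0   0   0   0 490   0   0   0   0   0   0
0.50 123 125 124  69   0   0   0   0   0   0   0   0   0 339 340 167   0   0   0   0   0   0   0
0.55 124 125 124   0   0   0   0   0   0   0   0 117   0 351 364 339   0   0   0   0   0   0   0
0.60   0 124   0   0   0   0   0   0   0   0   0 118   0 338 351 168   0 166   0   0   0   0   0
0.65   0   0   0   0
[... 1201 characters left out ...]
   0 351 364 339   0   0   0   0   0   0   0
0.60  63 126   0   0   0   0   0   0   0   0   0   0   0 339 351 168   0 166   0   0   0   0   0
0.65  60   0   0   0   0   0   0   0   0   0   0   0   0   0   0   0 339 352 340   0   0   0   0
0.70   0   0   0   0   0   0   0   0   0   0   0   0   0   0   0   0 339 351 287   0   0   0   0
0.75   0   0   0   0   0   0  77   0   0   0   0   0   0   0   0   0   0 167 165   0   0   0   0
0.80   0   0   0   0  77  78  77   0   0   0   0   0   0   0   0   0   0   0   0   0   0   0   0
309.70691628693146 322.0722600133789 197.97937580124315 [[-0.001, -0.965, -0.263, 0.073], [1.0, -0.001, -0.0, -0.001], [0.0, -0.263, 0.965, -0.144], [0.0, 0.0, 0.0, 1.0]]
```

View pics/scene1.png

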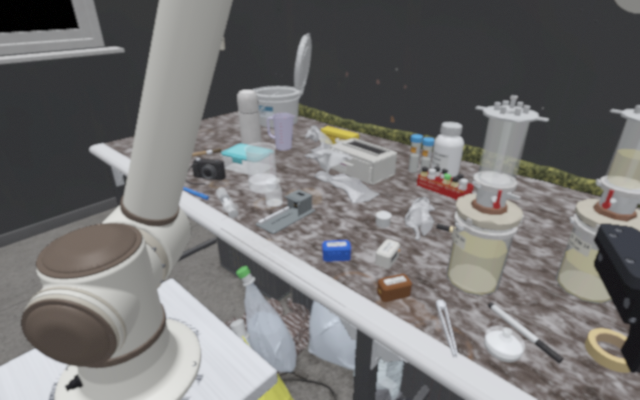

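The scene view shows the meter at (387,255), with the blue block at (337,250) and brown at (394,288). A tall glass vessel is at (482,245) and a crumpled thing at (420,215). I need their extents before moving.

Run:
```python
from h import *
Q=[]
for c in ("scene","side"):
    d=capture(c);Q.append(world(d)[0])
P=np.vstack(Q)
def ext(n,x0,x1,y0,y1,z0,z1=.5):
    A=P[(P[:,0]>x0)&(P[:,0]<x1)&(P[:,1]>y0)&(P[:,1]<y1)&(P[:,2]>z0)&(P[:,2]<z1)]
    print(n,len(A),np.round(np.percentile(A,1,axis=0),3),np.round(np.percentile(A,99,axis=0),3))
ext("vessel",.44,.66,-.4,-.2,.1,.25);ext("vesseltop",.44,.66,-.4,-.2,.3);ext("crumple",.5,.72,-.21,-.06,.04);ext("crumple hi",.5,.72,-.21,-.06,.075)
ext("beaker",.4,.62,.24,.4,.08,.13);ext("beaker top",.4,.62,.24,.4,.118,.13);ext("pot",.4,.55,.2,.26,.055,.08)
```

```text
vessel 12276 [ 0.497 -0.343  0.102] [ 0.598 -0.245  0.248]
vesseltop 5301 [ 0.514 -0.339  0.301] [ 0.586 -0.252  0.363]
crumple 779 [ 0.55  -0.165  0.041] [ 0.627 -0.102  0.116]
crumple hi 480 [ 0.55  -0.159  0.075] [ 0.619 -0.132  0.116]
beaker 1456 [0.497 0.299 0.081] [0.579 0.384 0.125]
beaker top 303 [0.496 0.298 0.118] [0.58  0.385 0.126]
pot 260 [0.478 0.226 0.055] [0.514 0.259 0.069]
```

Request:
drive_tool(rows=[[100,5,40,0,0,0,-0.06],[100,5,40,0,0,0,-0.06],[100,5,40,0,0,0,-0.06],[100,5,40,0,0,0,-0.06],[100,5,40,0,0,0,-0.03]])

```text
time_s: 1.87
tcp_pos: [0.2993, -0.3598, 0.2415]
ee_rot: [[-0.984, -0.18, 0.0], [-0.18, 0.984, -0.0], [-0.0, -0.0, -1.0]]
wrist_force: [1.7, 0.4, 0.2]
gripper_width: 0.998
gripper_force: 0.0
```

Request:
drive_tool(rows=[[100,5,40,0,0,0,0],[100,5,40,0,0,0,0],[100,5,40,0,0,0,0],[100,10,40,0,0,0,0],[100,30,30,0,0,0,0]])

```text
time_s: 2.28
tcp_pos: [0.3511, -0.1696, 0.2421]
ee_rot: [[-0.983, -0.183, 0.001], [-0.183, 0.983, 0.001], [-0.001, 0.001, -1.0]]
wrist_force: [0.4, -1.5, -0.2]
gripper_width: 0.998
gripper_force: 0.0
```

Request:
drive_tool(rows=[[100,30,20,-10,0,0,0],[100,30,20,-20,0,0,0],[100,20,0,-20,0,0,0],[100,0,0,0,0,0,0],[100,0,0,0,0,0,0]])

```text
time_s: 2.7
tcp_pos: [0.4339, -0.1316, 0.1904]
ee_rot: [[-0.983, -0.185, -0.004], [-0.185, 0.983, -0.0], [0.004, 0.0, -1.0]]
wrist_force: [-1.0, 0.7, -0.4]
gripper_width: 0.999
gripper_force: 0.0
```

```bash
cat >> h.py <<'E'
def wristworld(d,s):
    z=d["z_map"];v,u=np.nonzero(z>0);Z=z[v,u]
    dx,dy=u-d["cx"],v-d["cy"];r=np.hypot(dx,dy)+1e-9;th=r/d["fx"]
    k=th<1.2;v,u,Z,dx,dy,r,th=[a[k] for a in(v,u,Z,dx,dy,r,th)]
    t=np.tan(th)*Z/r;c=np.c_[dx*t,dy*t,Z,np.ones(len(Z))]
    T=np.eye(4);T[:3,:3]=s["ee_rot"];T[:3,3]=s["tcp_pos"]
    return (c@(T@np.array(d["T_tool_cam"])).T)[:,:3],u,v
E
python3 - <<'E'
from h import *
s=sense();d=capture("wrist");save(d,"w2.png");P,u,v=wristworld(d,s)
print(s["tcp_pos"])
k=(P[:,0]>.44)&(P[:,0]<.54)&(P[:,1]>-.18)&(P[:,1]<-.085)
for lo in(.012,.025,.032):
    A=P[k&(P[:,2]>lo)&(P[:,2]<.045)];print(lo,len(A),cv2.minAreaRect((A[:,:2]*1000).astype(np.float32)),A.min(0),A.max(0))
E
```

```text
[ 0.43394382 -0.13158269  0.19035922]
0.012 1477 ((486.4295959472656, -128.79150390625), (51.71328353881836, 35.08270263671875), 10.198538780212402) [ 0.45971758 -0.14785688  0.01218246] [ 0.51496066 -0.10844192  0.0363864 ]
0.025 1369 ((484.86065673828125, -128.6272430419922), (48.521549224853516, 33.716529846191406), 11.28154182434082) [ 0.45971758 -0.14762991  0.02538156] [ 0.51066889 -0.10844192  0.0363864 ]
0.032 1176 ((484.732421875, -128.35983276367188), (46.56507110595703, 33.22658920288086), 10.577348709106445) [ 0.46100416 -0.14688814  0.03200468] [ 0.51066889 -0.10983029  0.0363864 ]
```

View pics/w2.png

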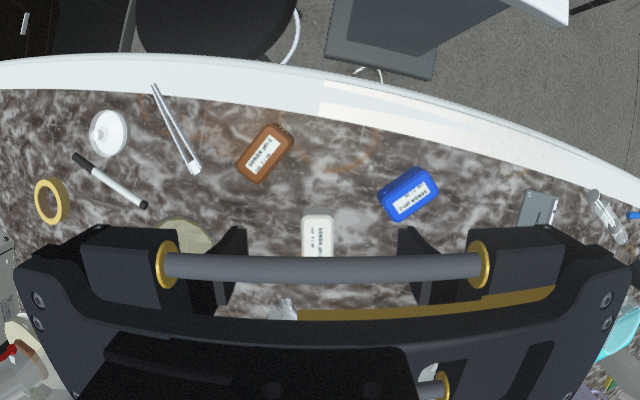

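The wrist view shows the light-grey meter at (318,237) between the fingers, already aligned in yaw (about 10.5°). The gripper hides its far end. I'll grip it toward the tail.

Request:
drive_tool(rows=[[100,20,0,-30,0,0,0],[100,22,1,-35,0,0,0],[100,0,0,-35,0,0,0],[100,0,0,-30,0,0,0],[100,0,0,-20,0,0,0]])

```text
time_s: 3.17
tcp_pos: [0.4746, -0.1317, 0.0402]
ee_rot: [[-0.983, -0.182, -0.002], [-0.182, 0.983, 0.0], [0.001, 0.0, -1.0]]
wrist_force: [-0.5, 0.4, -1.0]
gripper_width: 1.003
gripper_force: 0.0
```

Request:
drive_tool(rows=[[100,0,0,-9,0,0,0],[100,0,0,0,0,0,0],[100,0,0,0,0,0,0]])

```text
time_s: 3.42
tcp_pos: [0.4767, -0.1314, 0.0338]
ee_rot: [[-0.983, -0.184, 0.002], [-0.184, 0.983, -0.0], [-0.002, -0.001, -1.0]]
wrist_force: [-0.7, -0.2, 0.1]
gripper_width: 1.002
gripper_force: 0.0
```

Request:
drive_tool(rows=[[30,0,0,-3,0,0,0],[30,0,0,0,0,0,0],[30,0,0,0,0,0,0],[30,0,0,0,0,0,0],[30,0,0,0,0,0,0]])

```text
time_s: 3.83
tcp_pos: [0.4763, -0.1309, 0.0301]
ee_rot: [[-0.983, -0.184, 0.001], [-0.184, 0.983, 0.0], [-0.001, -0.0, -1.0]]
wrist_force: [-0.5, 0.3, -0.6]
gripper_width: 0.709
gripper_force: 0.0
```

Request:
drive_tool(rows=[[30,0,0,0,0,0,0],[30,0,0,0,0,0,0],[30,0,0,0,0,0,0],[30,0,0,0,0,0,0]])

```text
time_s: 4.17
tcp_pos: [0.476, -0.1309, 0.0295]
ee_rot: [[-0.983, -0.184, -0.0], [-0.184, 0.983, 0.0], [0.0, 0.0, -1.0]]
wrist_force: [-0.2, 0.8, -0.0]
gripper_width: 0.403
gripper_force: 0.4
```

Request:
drive_tool(rows=[[40,0,0,2,0,0,0],[25,0,0,0,0,0,0],[25,0,0,0,0,0,0],[25,0,0,0,0,0,0],[25,0,0,0,0,0,0]])

```text
time_s: 4.58
tcp_pos: [0.4761, -0.131, 0.0317]
ee_rot: [[-0.983, -0.184, 0.0], [-0.184, 0.983, -0.0], [-0.0, -0.0, -1.0]]
wrist_force: [-0.9, 1.4, 1.6]
gripper_width: 0.385
gripper_force: 30.0
```

Request:
drive_tool(rows=[[25,0,0,20,0,0,0],[25,-10,0,30,0,0,0],[25,-10,0,30,0,0,0],[25,-15,0,20,0,0,0],[25,0,0,0,0,0,0]])

```text
time_s: 5.0
tcp_pos: [0.4409, -0.1311, 0.1351]
ee_rot: [[-0.983, -0.184, 0.006], [-0.184, 0.983, 0.0], [-0.006, -0.001, -1.0]]
wrist_force: [0.2, 0.7, -1.9]
gripper_width: 0.388
gripper_force: 30.0
```

Run:
```python
from h import *
s=sense();print(s["tcp_pos"],s["gripper_width"],s["gripper_force"])
d=capture("wrist");save(d,"w3.png")
for c in("scene","side"):
    d=capture(c);save(d,c+"3.png");P,u,v=world(d)
    # cradle details: print bed outline, fence face via local profile
    k=(P[:,0]>.37)&(P[:,0]<.56)&(P[:,1]>.10)&(P[:,1]<.215)&(P[:,2]>.003)&(P[:,2]<.055);A=P[k]
    T=A[A[:,2]>.046]; print(c,"housing top",cv2.minAreaRect((T[:,:2]*1000).astype(np.float32)))
    for x in np.arange(.39,.55,.01):
        B=A[np.abs(A[:,0]-x)<.005]
        if len(B): 
            F=B[(B[:,2]>.0105)&(B[:,2]<.016)&(B[:,1]>.16)]
            print("%.2f ymin %.4f ymax %.4f fence %s zmax %.3f"%(x,B[:,1].min(),B[:,1].max(),np.round([F[:,1].min(),F[:,1].max()],4) if len(F) else "",B[:,2].max()))
    print("xmin",np.sort(A[:,0])[:5])
im=cv2.imread("pics/scene3.png")[165:265,230:350];im2=cv2.imread("pics/side3.png")[165:265,230:350]
cv2.imwrite("pics/c3.png",np.hstack([cv2.resize(i,(400,333),interpolation=3) for i in(im,im2)]))
```

```text
[ 0.44085702 -0.13105407  0.13512658] 0.3877139240305354 29.959860742092133
scene housing top ((509.0433654785156, 160.55361938476562), (55.01973342895508, 48.68427658081055), 2.4994382858276367)
0.39 ymin 0.1255 ymax 0.1926 fence  zmax 0.010
0.40 ymin 0.1262 ymax 0.1909 fence [0.176  0.1828] zmax 0.014
0.41 ymin 0.1249 ymax 0.1840 fence [0.1753 0.184 ] zmax 0.015
0.42 ymin 0.1269 ymax 0.1823 fence [0.1764 0.1823] zmax 0.014
0.43 ymin 0.1271 ymax 0.1841 fence [0.1788 0.1841] zmax 0.014
0.44 ymin 0.1261 ymax 0.1851 fence [0.1779 0.1851] zmax 0.014
0.45 ymin 0.1282 ymax 0.1866 fence [0.1768 0.1866] zmax 0.014
0.46 ymin 0.1271 ymax 0.1838 fence [0.1792 0.1838] zmax 0.014
0.47 ymin 0.1284 ymax 0.1860 fence [0.1782 0.186 ] zmax 0.014
0.48 ymin 0.1277 ymax 0.1881 fence [0.179  0.1824] zmax 0.050
0.49 ymin 0.1274 ymax 0.1847 fence [0.1795 0.1847] zmax 0.049
0.50 ymin 0.1294 ymax 0.1860 fence [0.1633 0.1823] zmax 0.048
0.51 ymin 0.1281 ymax 0.1844 fence [0.178 0.178] zmax 0.049
0.52 ymin 0.1304 ymax 0.1863 fence  zmax 0.049
0.53 ymin 0.1302 ymax 0.1858 fence  zmax 0.049
0.54 ymin 0.1302 ymax 0.1872 fence  zmax 0.048
xmin [0.3842108  0.38946476 0.38949305 0.38958852 0.38968934]
side housing top ((526.7100219726562, 161.90235900878906), (20.177968978881836, 50.16114807128906), 1.4456206560134888)
0.39 ymin 0.1236 ymax 0.1909 fence [0.1779 0.1825] zmax 0.014
0.40 ymin 0.1269 ymax 0.1831 fence [0.1769 0.1831] zmax 0.015
0.41 ymin 0.1274 ymax 0.1805 fence [0.178  0.1805] zmax 0.014
0.42 ymin 0.1819 ymax 0.1819 fence [0.1819 0.1819] zmax 0.014
0.43 ymin 0.1816 ymax 0.1816 fence [0.1816 0.1816] zmax 0.014
0.52 ymin 0.1374 ymax 0.1868 fence  zmax 0.050
0.53 ymin 0.1369 ymax 0.1894 fence  zmax 0.049
0.54 ymin 0.1406 ymax 0.1789 fence  zmax 0.049
0.55 ymin 0.1609 ymax 0.1609 fence  zmax 0.026
xmin [0.3888366  0.38904094 0.39029402 0.39046324 0.39059763]
```

View pics/c3.png

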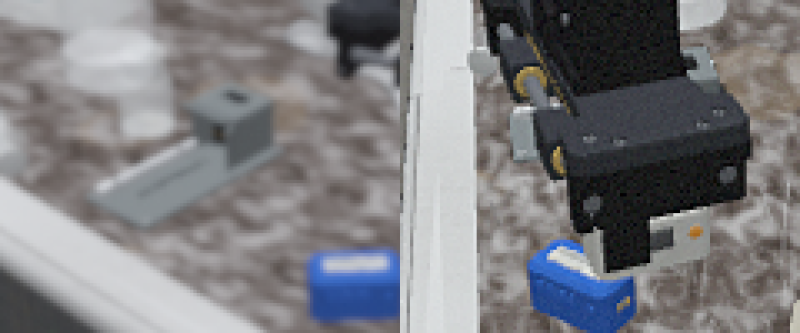

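The meter is held, with its button end ahead. The cradle is fixed at about (0.476, 0.162) with a yaw of 2°. Now I'll carry the meter over to it.

Request:
drive_tool(rows=[[25,-3,35,0,0,0,-0.03],[25,-3,35,0,0,0,-0.03],[25,-3,35,0,0,0,-0.03],[25,-3,35,0,0,0,-0.03],[25,-3,35,0,0,0,-0.03]])

```text
time_s: 5.57
tcp_pos: [0.4254, 0.0454, 0.13]
ee_rot: [[-0.999, -0.033, -0.003], [-0.033, 0.999, -0.001], [0.003, -0.001, -1.0]]
wrist_force: [0.6, 0.0, -0.4]
gripper_width: 0.39
gripper_force: 30.0
```

Request:
drive_tool(rows=[[25,-3,35,0,0,0,0],[25,-3,35,-10,0,0,0],[25,-4,37,-20,0,0,0],[25,0,0,-20,0,0,0],[25,0,0,0,0,0,0]])

```text
time_s: 5.98
tcp_pos: [0.4135, 0.1506, 0.0774]
ee_rot: [[-0.999, -0.037, -0.008], [-0.037, 0.999, -0.006], [0.009, -0.006, -1.0]]
wrist_force: [-1.7, -1.7, -0.8]
gripper_width: 0.391
gripper_force: 30.0
```

Run:
```python
from h import *
s=sense();print(s["tcp_pos"],np.round(s["ee_rot"],3).tolist(),s["wrist_force"])
ims=[]
for c in("scene","side"):
    d=capture(c);P,u,v=world(d)
    k=(np.abs(P[:,0]-.43)<.06)&(np.abs(P[:,1]-.155)<.05)&(P[:,2]>.03)&(P[:,2]<.075)
    ims.append(cv2.resize(d["frame"][155:265,225:355,::-1],(400,338),interpolation=3))
cv2.imwrite("pics/p4.png",np.hstack(ims))
```

```text
[0.41345909 0.15060177 0.07740816] [[-0.999, -0.037, -0.008], [-0.037, 0.999, -0.006], [0.009, -0.006, -1.0]] [-1.69590534 -1.70943163 -0.79923784]
```

View pics/p4.png

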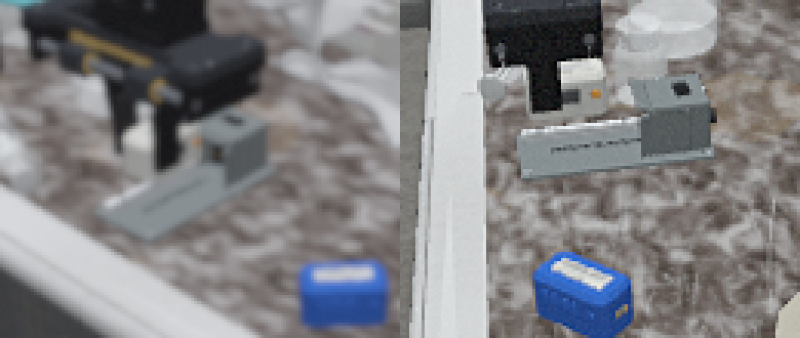

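The meter hangs over the open bed in front of the lip, clear of the fence. I'll lower it until it touches.

Request:
drive_tool(rows=[[25,1,1,-15,0,0,0],[25,0,0,-12,0,0,0],[25,0,0,-6,0,0,0],[25,0,0,0,0,0,0],[25,0,0,0,0,0,0]])

```text
time_s: 6.5
tcp_pos: [0.4175, 0.151, 0.0493]
ee_rot: [[-0.999, -0.034, 0.0], [-0.034, 0.999, -0.0], [-0.0, -0.0, -1.0]]
wrist_force: [0.7, -0.2, -1.4]
gripper_width: 0.388
gripper_force: 30.0
```

Request:
drive_tool(rows=[[25,0,0,-2,0,0,0],[25,0,0,-1,0,0,0],[25,0,0,0,0,0,0],[25,0,0,0,0,0,0]])

```text
time_s: 6.83
tcp_pos: [0.4173, 0.1516, 0.0462]
ee_rot: [[-0.999, -0.035, 0.001], [-0.035, 0.999, 0.0], [-0.001, 0.0, -1.0]]
wrist_force: [-0.9, -0.1, -0.6]
gripper_width: 0.393
gripper_force: 30.0
```

Request:
drive_tool(rows=[[25,0,0,-5,0,0,0],[25,0,0,-2,0,0,0],[25,0,0,0,0,0,0],[25,0,0,0,0,0,0]])

```text
time_s: 7.17
tcp_pos: [0.4169, 0.1514, 0.0385]
ee_rot: [[-0.999, -0.035, -0.001], [-0.035, 0.999, -0.001], [0.001, -0.001, -1.0]]
wrist_force: [0.6, 0.2, -1.2]
gripper_width: 0.387
gripper_force: 30.0
```

Request:
drive_tool(rows=[[25,0,0,-1.5,0,0,0],[25,0,0,0,0,0,0],[25,0,0,0,0,0,0]])

```text
time_s: 7.42
tcp_pos: [0.4171, 0.1515, 0.0372]
ee_rot: [[-0.999, -0.035, -0.0], [-0.035, 0.999, -0.0], [0.0, -0.0, -1.0]]
wrist_force: [0.4, 0.2, -0.8]
gripper_width: 0.382
gripper_force: 30.0
```

Request:
drive_tool(rows=[[25,0,0,-0.7,0,0,0],[25,0,0,0,0,0,0],[25,0,0,0,0,0,0]])

```text
time_s: 7.67
tcp_pos: [0.4171, 0.1516, 0.0367]
ee_rot: [[-0.999, -0.035, 0.0], [-0.035, 0.999, 0.0], [-0.0, 0.0, -1.0]]
wrist_force: [0.3, 0.3, -0.9]
gripper_width: 0.387
gripper_force: 30.0
```

Request:
drive_tool(rows=[[25,0,0,-0.5,0,0,0],[25,0,0,0,0,0,0],[25,0,0,0,0,0,0]])

```text
time_s: 7.92
tcp_pos: [0.4171, 0.1516, 0.0366]
ee_rot: [[-0.999, -0.035, 0.0], [-0.035, 0.999, 0.0], [-0.0, 0.0, -1.0]]
wrist_force: [-2.6, 0.5, 6.0]
gripper_width: 0.388
gripper_force: 30.0
```

Request:
drive_tool(rows=[[25,0,2.5,0.2,0,0,0],[25,0,2.5,0,0,0,0],[25,0,0,0,0,0,0],[25,0,0,0,0,0,0]])

```text
time_s: 8.25
tcp_pos: [0.4172, 0.1567, 0.0366]
ee_rot: [[-0.999, -0.035, 0.0], [-0.035, 0.999, -0.0], [-0.0, -0.0, -1.0]]
wrist_force: [-0.8, -1.6, 4.9]
gripper_width: 0.384
gripper_force: 30.0
```

Request:
drive_tool(rows=[[25,0,1,0,0,0,0],[25,0,0,0,0,0,0],[25,0,0,0,0,0,0]])

```text
time_s: 8.5
tcp_pos: [0.4172, 0.1575, 0.0366]
ee_rot: [[-0.999, -0.035, 0.0], [-0.035, 0.999, -0.0], [-0.0, -0.0, -1.0]]
wrist_force: [-0.8, -2.1, 5.6]
gripper_width: 0.386
gripper_force: 30.0
```

Request:
drive_tool(rows=[[25,0,1,0,0,0,0],[25,0,0,0,0,0,0],[25,0,0,0,0,0,0]])

```text
time_s: 8.75
tcp_pos: [0.4172, 0.1584, 0.0366]
ee_rot: [[-0.999, -0.035, 0.0], [-0.035, 0.999, -0.0], [-0.0, -0.0, -1.0]]
wrist_force: [-1.0, -2.8, 6.6]
gripper_width: 0.389
gripper_force: 30.0
```

Request:
drive_tool(rows=[[25,0,0.7,0.1,0,0,0],[25,0,0,0,0,0,0],[25,0,0,0,0,0,0]])

```text
time_s: 9.0
tcp_pos: [0.4171, 0.1592, 0.0366]
ee_rot: [[-0.999, -0.035, 0.0], [-0.035, 0.999, -0.0], [-0.0, -0.0, -1.0]]
wrist_force: [-1.8, -3.3, 6.3]
gripper_width: 0.388
gripper_force: 30.0
```

Request:
drive_tool(rows=[[25,0,0.7,0,0,0,0],[25,0,0,0,0,0,0],[25,0,0,0,0,0,0]])

```text
time_s: 9.25
tcp_pos: [0.4171, 0.1598, 0.0366]
ee_rot: [[-0.999, -0.035, -0.0], [-0.035, 0.999, -0.0], [0.0, -0.0, -1.0]]
wrist_force: [-0.2, -2.7, 5.9]
gripper_width: 0.388
gripper_force: 30.0
```

Request:
drive_tool(rows=[[25,0,0.5,0,0,0,0],[25,0,0,0,0,0,0],[25,0,0,0,0,0,0]])

```text
time_s: 9.5
tcp_pos: [0.4171, 0.1603, 0.0366]
ee_rot: [[-0.999, -0.035, -0.0], [-0.035, 0.999, -0.0], [0.0, -0.0, -1.0]]
wrist_force: [-0.2, -2.4, 5.6]
gripper_width: 0.392
gripper_force: 30.0
```

Near the expected contact now, so small steps until the force rises.

Request:
drive_tool(rows=[[25,0,0.5,0,0,0,0],[25,0,0,0,0,0,0],[25,0,0,0,0,0,0]])

```text
time_s: 9.75
tcp_pos: [0.4171, 0.1607, 0.0366]
ee_rot: [[-0.999, -0.035, -0.0], [-0.035, 0.999, -0.0], [0.0, -0.0, -1.0]]
wrist_force: [0.1, -3.1, 5.2]
gripper_width: 0.389
gripper_force: 30.0
```

Request:
drive_tool(rows=[[25,0,0.5,0,0,0,0],[25,0,0,0,0,0,0],[25,0,0,0,0,0,0]])

```text
time_s: 10.0
tcp_pos: [0.4171, 0.1612, 0.0366]
ee_rot: [[-0.999, -0.035, -0.0], [-0.035, 0.999, -0.0], [0.0, -0.0, -1.0]]
wrist_force: [-0.4, -3.2, 5.9]
gripper_width: 0.385
gripper_force: 30.0
```

Request:
drive_tool(rows=[[25,0,0.6,0,0,0,0],[25,0,0,0,0,0,0],[25,0,0,0,0,0,0]])

```text
time_s: 10.25
tcp_pos: [0.4171, 0.1616, 0.0366]
ee_rot: [[-0.999, -0.035, -0.0], [-0.035, 0.999, -0.001], [0.0, -0.001, -1.0]]
wrist_force: [1.1, -4.3, 6.3]
gripper_width: 0.386
gripper_force: 30.0
```

Request:
drive_tool(rows=[[25,0,0.6,0,0,0,0],[25,0,0,0,0,0,0],[25,0,0,0,0,0,0]])

```text
time_s: 10.5
tcp_pos: [0.417, 0.1617, 0.0366]
ee_rot: [[-0.999, -0.034, -0.001], [-0.034, 0.999, -0.001], [0.001, -0.001, -1.0]]
wrist_force: [1.5, -5.8, 6.5]
gripper_width: 0.39
gripper_force: 30.0
```

Request:
drive_tool(rows=[[25,0,0.7,0,0,0,0],[25,0,0,0,0,0,0],[25,0,0,0,0,0,0]])

```text
time_s: 10.75
tcp_pos: [0.4169, 0.1618, 0.0366]
ee_rot: [[-0.999, -0.034, -0.001], [-0.034, 0.999, -0.002], [0.001, -0.002, -1.0]]
wrist_force: [3.1, -7.6, 7.1]
gripper_width: 0.388
gripper_force: 30.0
```

Run:
```python
from h import *
s=sense();R=np.array(s["ee_rot"]);print(s["tcp_pos"],s["wrist_force"],s["moment"],"yaw",np.degrees(np.arctan2(-R[0,1],R[1,1])))
```

```text
[0.41691881 0.16184996 0.0366131 ] [ 3.13037549 -7.5850369   7.08085615] [-2.58894824 -0.9588015  -0.34890268] yaw 1.9266560522693805
```

The moment puts the contact at the nose, so I'll turn the meter slightly clockwise to seat it flat.

Request:
drive_tool(rows=[[25,0,0,0,0,0,-0.008],[25,0,0,0,0,0,0],[25,0,0,0,0,0,0]])

```text
time_s: 11.0
tcp_pos: [0.4169, 0.1621, 0.0366]
ee_rot: [[-1.0, -0.026, -0.001], [-0.026, 1.0, -0.002], [0.001, -0.002, -1.0]]
wrist_force: [2.1, -7.6, 7.6]
gripper_width: 0.386
gripper_force: 30.0
```

```bash
cat > m.py <<'E'
from h import *
s=sense();R=np.array(s["ee_rot"]);print(np.round(s["tcp_pos"],5),np.round(s["wrist_force"],1),np.round(s["moment"],2),"yaw",np.degrees(np.arctan2(-R[0,1],R[1,1])))
E
python3 m.py
```

```text
[0.41689 0.16208 0.03663] [ 2.1 -7.6  7.6] [-2.15 -0.61 -0.22] yaw 1.4916016045064717
```

Request:
drive_tool(rows=[[25,0,0,0,0,0,-0.008],[25,0,0,0,0,0,0],[25,0,0,0,0,0,0]])

```text
time_s: 11.25
tcp_pos: [0.4168, 0.1622, 0.0366]
ee_rot: [[-1.0, -0.019, -0.001], [-0.019, 1.0, -0.002], [0.001, -0.002, -1.0]]
wrist_force: [1.5, -6.3, 7.0]
gripper_width: 0.391
gripper_force: 30.0
```

```bash
python3 m.py
```

```text
[0.4168  0.16216 0.03664] [ 1.5 -6.3  7. ] [-1.98 -0.4   0.02] yaw 1.0953694028038061
```

Request:
drive_tool(rows=[[25,5,0.12,0.15,0,0,0.003],[25,5,0.12,0,0,0,0],[25,0,0,0,0,0,0],[25,0,0,0,0,0,0]])

```text
time_s: 11.58
tcp_pos: [0.426, 0.1624, 0.0366]
ee_rot: [[-1.0, -0.021, -0.003], [-0.021, 1.0, -0.002], [0.003, -0.002, -1.0]]
wrist_force: [-2.2, -4.3, 8.7]
gripper_width: 0.387
gripper_force: 30.0
```

```bash
python3 m.py
```

```text
[0.42599 0.16238 0.03664] [-2.2 -4.3  8.7] [-1.26  0.61  0.01] yaw 1.231542929988902
```

Request:
drive_tool(rows=[[25,4,0.1,0,0,0,0],[25,4,0.1,0,0,0,0],[25,0,0,0,0,0,0],[25,0,0,0,0,0,0]])

```text
time_s: 11.92
tcp_pos: [0.4337, 0.1626, 0.0366]
ee_rot: [[-1.0, -0.021, -0.003], [-0.021, 1.0, -0.002], [0.003, -0.002, -1.0]]
wrist_force: [-3.3, -3.8, 9.4]
gripper_width: 0.383
gripper_force: 30.0
```

```bash
python3 m.py
```

```text
[0.43373 0.1626  0.03665] [-3.3 -3.8  9.4] [-1.05  0.95 -0.01] yaw 1.2302954739290175
```

Request:
drive_tool(rows=[[25,0,0.5,0.2,0,0,0.003],[25,4,0.12,0,0,0,0],[25,4,0.12,0,0,0,0],[25,0,0,0,0,0,0],[25,0,0,0,0,0,0]])

```text
time_s: 12.33
tcp_pos: [0.4412, 0.1628, 0.0366]
ee_rot: [[-1.0, -0.024, -0.004], [-0.024, 1.0, -0.003], [0.005, -0.003, -1.0]]
wrist_force: [-4.0, -4.5, 8.8]
gripper_width: 0.39
gripper_force: 30.0
```

```bash
python3 m.py
```

```text
[0.44115 0.16279 0.03665] [-4.  -4.5  8.8] [-1.24  1.09 -0.06] yaw 1.3574832358041944
```

Request:
drive_tool(rows=[[25,4,0.15,0,0,0,0],[25,4,0.15,0,0,0,0],[25,0,0,0,0,0,0],[25,0,0,0,0,0,0]])

```text
time_s: 12.67
tcp_pos: [0.449, 0.163, 0.0367]
ee_rot: [[-1.0, -0.024, -0.005], [-0.024, 1.0, -0.003], [0.005, -0.003, -1.0]]
wrist_force: [-3.9, -4.8, 8.9]
gripper_width: 0.39
gripper_force: 30.0
```

```bash
python3 m.py
```

```text
[0.44901 0.16304 0.03667] [-3.9 -4.8  8.9] [-1.29  1.15 -0.11] yaw 1.3583485587069386
```

Request:
drive_tool(rows=[[25,3,0.15,0.2,0,0,0],[25,3,0.15,0,0,0,0],[25,0,0,0,0,0,0],[25,0,0,0,0,0,0]])

```text
time_s: 13.0
tcp_pos: [0.4543, 0.1632, 0.0367]
ee_rot: [[-1.0, -0.024, -0.006], [-0.024, 1.0, -0.004], [0.006, -0.004, -1.0]]
wrist_force: [-6.4, -3.5, 10.1]
gripper_width: 0.387
gripper_force: 30.0
```

```bash
python3 m.py
```

```text
[0.45428 0.16316 0.03667] [-6.4 -3.5 10.1] [-0.99  1.69 -0.02] yaw 1.3596375207783074
```

Request:
drive_tool(rows=[[25,2,0.08,0,0,0,0],[25,1,0.05,0,0,0,0],[25,0,0,0,0,0,0],[25,0,0,0,0,0,0]])

```text
time_s: 13.33
tcp_pos: [0.4559, 0.1632, 0.0367]
ee_rot: [[-1.0, -0.024, -0.008], [-0.024, 1.0, -0.005], [0.008, -0.004, -1.0]]
wrist_force: [-12.0, -1.6, 14.4]
gripper_width: 0.387
gripper_force: 30.0
```

```bash
python3 m.py
```

```text
[0.45595 0.16317 0.0367 ] [-12.   -1.6  14.4] [-0.22  3.16  0.05] yaw 1.3546176466752125
```

Request:
drive_tool(rows=[[25,0,0.4,0.5,0,-0.008,0],[25,0,0,0,0,0,0],[25,0,0,0,0,0,0]])

```text
time_s: 13.58
tcp_pos: [0.4559, 0.1632, 0.0367]
ee_rot: [[-1.0, -0.023, -0.001], [-0.023, 1.0, -0.005], [0.001, -0.005, -1.0]]
wrist_force: [-10.3, -1.7, 10.2]
gripper_width: 0.389
gripper_force: 30.0
```

```bash
python3 m.py
```

```text
[0.45591 0.16325 0.03668] [-10.3  -1.7  10.2] [-0.54  2.76  0.02] yaw 1.3369723016624266
```

Request:
drive_tool(rows=[[25,1,0.1,0,0,0,0],[25,1,0.1,0,0,0,0],[25,0,0,0,0,0,0],[25,0,0,0,0,0,0]])

```text
time_s: 13.92
tcp_pos: [0.457, 0.1632, 0.0367]
ee_rot: [[-1.0, -0.023, -0.002], [-0.023, 1.0, -0.006], [0.002, -0.006, -1.0]]
wrist_force: [-12.4, 0.2, 11.5]
gripper_width: 0.386
gripper_force: 30.0
```

```bash
python3 m.py
```

```text
[0.45704 0.16324 0.03668] [-12.4   0.2  11.5] [-0.17  3.57 -0.02] yaw 1.3245422877928397
```

Request:
drive_tool(rows=[[25,0,1.0,0.4,0.005,-0.002,0],[25,0,0,0,0,0,0],[25,0,0,0,0,0,0]])

```text
time_s: 14.17
tcp_pos: [0.457, 0.1633, 0.0367]
ee_rot: [[-1.0, -0.023, -0.001], [-0.023, 1.0, -0.002], [0.001, -0.002, -1.0]]
wrist_force: [-9.4, -4.5, 9.0]
gripper_width: 0.387
gripper_force: 30.0
```

```bash
python3 m.py
```

```text
[0.45701 0.16326 0.03666] [-9.4 -4.5  9. ] [-1.33  2.59 -0.02] yaw 1.3065166162120339
```

Request:
drive_tool(rows=[[25,1,0.2,0,0,-0.002,0],[25,1,0.2,0,0,-0.002,0],[25,0,0,0,0,0,0],[25,0,0,0,0,0,0]])

```text
time_s: 14.5
tcp_pos: [0.4575, 0.1633, 0.0366]
ee_rot: [[-1.0, -0.022, 0.0], [-0.022, 1.0, -0.004], [0.0, -0.004, -1.0]]
wrist_force: [-13.8, -2.3, 12.7]
gripper_width: 0.387
gripper_force: 30.0
```

```bash
python3 m.py
```

```text
[0.4575  0.16325 0.03665] [-13.8  -2.3  12.7] [-0.75  4.18 -0.02] yaw 1.2825606192437569
```

Request:
drive_tool(rows=[[25,0,0.5,1.0,0.003,0,0],[25,0,0,0,0,0,0],[25,0,0,0,0,0,0]])

```text
time_s: 14.75
tcp_pos: [0.4575, 0.1632, 0.0367]
ee_rot: [[-1.0, -0.022, -0.001], [-0.022, 1.0, -0.001], [0.001, -0.001, -1.0]]
wrist_force: [-10.2, -5.6, 6.1]
gripper_width: 0.388
gripper_force: 30.0
```

```bash
python3 m.py
```

```text
[0.45747 0.16322 0.03666] [-10.2  -5.6   6.1] [-1.38  3.02  0.07] yaw 1.2691008701238922
```

Request:
drive_tool(rows=[[25,1,0.3,0.2,0,0,0],[25,1,0.3,0.2,0,0,0],[25,0,0,0,0,0,0],[25,0,0,0,0,0,0]])

```text
time_s: 15.08
tcp_pos: [0.4584, 0.1633, 0.0367]
ee_rot: [[-1.0, -0.022, -0.003], [-0.022, 1.0, -0.003], [0.003, -0.002, -1.0]]
wrist_force: [-11.6, -4.5, 6.1]
gripper_width: 0.384
gripper_force: 30.0
```

```bash
python3 m.py
```

```text
[0.45843 0.16331 0.03672] [-11.6  -4.5   6.1] [-1.35  3.57  0.03] yaw 1.2497803220073154
```

Still spring-like, so it isn't home yet. I'll keep pressing.

Request:
drive_tool(rows=[[25,1,0.3,0.3,0,-0.002,0.002],[25,1,0.3,0.3,0,-0.002,0],[25,0,0,0,0,0,0],[25,0,0,0,0,0,0]])

```text
time_s: 15.42
tcp_pos: [0.4591, 0.1633, 0.0367]
ee_rot: [[-1.0, -0.023, -0.001], [-0.023, 1.0, -0.004], [0.002, -0.004, -1.0]]
wrist_force: [-13.9, -3.2, 4.2]
gripper_width: 0.388
gripper_force: 30.0
```

```bash
python3 m.py
```

```text
[0.4591  0.16334 0.03673] [-13.9  -3.2   4.2] [-1.    4.38 -0.03] yaw 1.308923725377392
```

Request:
drive_tool(rows=[[25,1,0.3,0.3,0,0,0],[25,1,0.3,0.3,0,0,0],[25,0,0,0,0,0,0],[25,0,0,0,0,0,0]])

```text
time_s: 15.75
tcp_pos: [0.4592, 0.1633, 0.0368]
ee_rot: [[-1.0, -0.022, -0.005], [-0.022, 1.0, -0.005], [0.005, -0.005, -1.0]]
wrist_force: [-19.3, -1.5, 6.4]
gripper_width: 0.387
gripper_force: 30.0
```

```bash
python3 m.py
```

```text
[0.45917 0.16331 0.03676] [-19.3  -1.5   6.4] [-0.43  5.64  0.01] yaw 1.2641931151273167
```

It has stopped: 2 mm of command gave only 0.1 mm of motion. I'll restore the fence push, trim the yaw and look.

Request:
drive_tool(rows=[[25,0.5,1.2,0.2,0.004,-0.004,0.004],[25,0,0,0,0,0,0],[25,0,0,0,0,0,0],[25,0,0,0,0,0,0]])

```text
time_s: 16.08
tcp_pos: [0.4591, 0.1633, 0.0367]
ee_rot: [[-1.0, -0.025, -0.003], [-0.025, 1.0, -0.003], [0.003, -0.003, -1.0]]
wrist_force: [-17.7, -4.1, 6.4]
gripper_width: 0.389
gripper_force: 30.0
```

```bash
python3 m.py
python3 - <<'E'
from h import *
ims=[]
for c in("scene","side"):
    d=capture(c);P,u,v=world(d)
    for l in("beaker","clear_pot","tin"):
        for r in masks_of(l,d)[:1]: print(c,l,np.round(r["xy"]),r["p"])
    ims.append(cv2.resize(d["frame"][145:245,235:355,::-1],(400,333),interpolation=3))
cv2.imwrite("pics/p5.png",np.hstack(ims))
E
```

```text
[0.45913 0.16333 0.03672] [-17.7  -4.1   6.4] [-1.65  5.25 -0.2 ] yaw 1.428747129372722
scene beaker [255. 154.] 0.61
scene clear_pot [267. 196.] 0.6
scene tin [387. 220.] 0.55
side beaker [315. 144.] 0.89
```

View pics/p5.png

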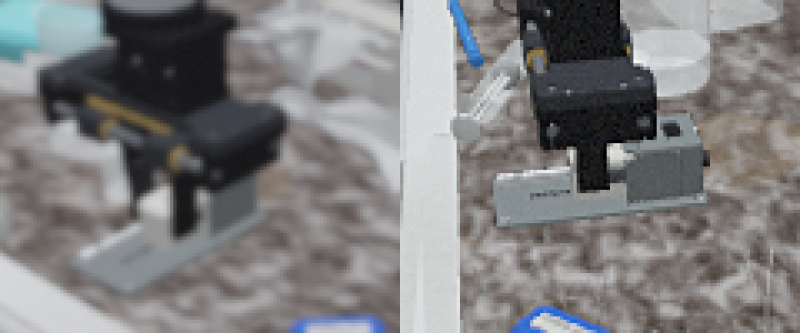

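The meter's nose is under the lip, and the beaker and tin read where they were (the pot is partly hidden by the gripper). One more push to confirm the hard stop.

Request:
drive_tool(rows=[[25,1.2,0.8,0.2,0.002,-0.002,-0.002],[25,0,0,0,0,0,0],[25,0,0,0,0,0,0],[25,0,0,0,0,0,0]])

```text
time_s: 16.82
tcp_pos: [0.4592, 0.1633, 0.0367]
ee_rot: [[-1.0, -0.023, -0.004], [-0.023, 1.0, -0.003], [0.004, -0.003, -1.0]]
wrist_force: [-20.8, -5.8, 7.3]
gripper_width: 0.387
gripper_force: 30.0
```

```bash
python3 m.py
python3 - <<'E'
from h import *
d=capture("scene");P,u,v=world(d)
k=(P[:,0]>.40)&(P[:,0]<.5)&(P[:,1]>.13)&(P[:,1]<.19)&(P[:,2]>.018)&(P[:,2]<.044);A=P[k]
print(len(A),np.round(np.percentile(A[:,0],[0,1,3,10,50]),4))
k=(P[:,0]>.46)&(P[:,0]<.53)&(P[:,1]>.205)&(P[:,1]<.27)&(P[:,2]>.01)&(P[:,2]<.075);A=P[k];print("pot",len(A),A.min(0),A.max(0))
E
```

```text
[0.45918 0.16333 0.03671] [-20.8  -5.8   7.3] [-1.79  5.93 -0.04] yaw 1.3303723757889898
285 [0.4439 0.4451 0.4462 0.4473 0.454 ]
pot 101 [0.47391726 0.22577369 0.01015629] [0.51444888 0.25885659 0.05744949]
```

```bash
python3 -c "
from station import finish_job
print(finish_job())"
```

```text
the job is handed in; nothing more can be done
None
```

The job is handed in with the meter gripped and pressed against the end stop at about 20 N along the cradle, its back still pushed against the fence. The last push moved it no further; a picture put its tail within about 1 mm of the home position. The beaker and tin read in place on the last look, and the clear pot, partly hidden by the gripper, still measured where it was.

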